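# Clamp a gel cassette with a ratchet handle

### The job

Gently slide the gel cassette all the way into the clamp, up against its back stop. Then work the ratchet handle to and fro to screw the clamp's foot down on the cassette until it is snug, that is until the push on the grip has risen by about 5 N over what it takes to turn freely, and no tighter. Finally leave the handle swung back against its counter-clockwise stop, and leave the other things on the bench alone.

Things in the scene. Friction and masses are not known exactly. Their poses are not given: they have to be found in the camera images.
- press: The clamp, fixed to the bench: grey base plate 200 x 150 x 18 mm, two aluminium columns (at y = +-54 mm, 26 x 14 mm) with a top plate (x -22 to +44 mm, y +-62 mm, upper face 125 mm above the bench) that carries the ratchet. Origin on the bench under the vertical screw axis; x points away from the robot, the way the cassette slides in (yaw within 0.25 rad); z up.
- bed: Grey plastic bed that the cassette slides on, between the columns; its height is set anew each time, 27 to 36 mm above the bench. Origin on its upper face at the screw axis, axes as the clamp's. Two side guides 8 mm high run from x = -125 to +40 mm, inner faces at y = +-37 mm; at the far end stands the back stop, 14 mm high.
- stop (a point): Point on the clamp at the near face of the back stop, 40 mm beyond the screw axis, 36 mm above the bench.
- cassette: White gel cassette, a flat box 115 (x) x 71 (y) x 22 mm (z) with a clear window in its near half, lying on the bed between the guides, parallel to them, 1.5 mm play a side. Origin at the centre of its underside. It starts 25 to 40 mm short of the back stop. Fully home, its origin is at x = -17.5 mm and its near end at x = -75 mm in the clamp's frame. 0.28 to 0.46 kg. A push of over 40 N breaks it.
- axis (a point): Screw axis, at the foot of the ratchet wheel, 126 mm above the bench. A black rubber foot, 34 mm across, hangs on the screw under the top plate, 6 to 15 mm above the cassette's top. Turning the wheel clockwise lowers it 8 mm per rad and takes 0.8 N m (8 to 10 N at the grip). Once the foot bears, the push rises 4 to 5 N per rad. Each 1 N of rise clamps with 12 N; over 90 N cracks the glass.
- handle (a joint): Ratchet handle's angle, rad: 0 when it points along the clamp's +x, positive clockwise from above. Stop pegs limit it to -0.62 (counter-clockwise stop) to +0.62. Clockwise swings drive the wheel and tighten. Counter-clockwise the pawl clicks back over the 18 pins (0.35 rad apart) with under 2 N at the grip, and the wheel stays; then up to 0.35 rad of the next clockwise swing is idle.
- grip (a point): Middle of the handle's upright black round grip, 18 mm across, its top 195 mm and its foot (the top of the steel arm) 153 mm above the bench; the point is 176 mm above the bench and 95 mm from the screw axis, and goes round with the handle. The stop pegs are 45 mm from the axis and end 162 mm above the bench.
- beaker: Bystander: blue plastic beaker 72 mm across, 110 mm tall, origin at the centre of its underside.
- tray: Bystander: open orange plastic box 120 x 85 x 45 mm, origin at the centre of its underside.
- rack: Bystander: grey tube rack with a yellow top, 130 x 80 x 58 mm, origin at the centre of its underside.
Not all that is in view belongs to the job. There is more than one size of the cassette; the one meant has the size given above.

How it is judged:
By the outcome, as a careful person would: the job done as asked, in the order asked, and still so for the second after the job is handed in, with the robot touching nothing.
It also fails if it takes over 72 s, if anything falls off the work surface, if the arm or the gripper's body presses on something with over 40 N, if the wrist force passes 120 N, or if a joint passes its speed limit or range.

### The arm

A 7-joint arm with a two-finger parallel gripper is mounted at the origin on the work surface. World frame = base frame: x ahead of the robot, y to its left, z up, the work surface at z = 0. Lengths are in mm, angles in rad, forces in N, time in s.
With the tool pointing down it reaches from about 400 to 875 mm from the base axis. Payload 4.4 kg.
Tool frame: the origin (TCP) lies at the very end of the fingers, on their centre line; the grasp point (between the pads) lies 19 mm behind it; z points along the fingers, y is the direction in which the jaws open and shut (so a half turn about z gives the same grasp; the last joint's range is limited). The gripper opens to 85 mm and grips with 20 to 120 N. Pads are 22 mm wide; open, the fingers measure 114 mm over their backs; the gripper's body (76 mm by 85 mm) begins 54 mm behind the grasp point. The pads swing forward as they close: fully open they stand 13 mm farther back than shut.
Start: joints at [-1.226, 0.628, 0.038, 1.517, -0.027, 0.996, -0.02], TCP at [259.551, 595.945, 231.313] pointing down, gripper open.
Joint ranges: [-3.06, 3.06], [-0.37, 2.12], [-1.25, 1.32], [0.18, 2.47], [-1.1, 4.24], [0.23, 1.98], [-2.94, 2.94]. Speed limits (rad/s): [2.57, 2.57, 3.14, 3.14, 3.14, 3.14, 3.14].

### API

Orientations are given as [roll, pitch, yaw] about the fixed x, y, z axes, in that order (R = Rz(yaw) Ry(pitch) Rx(roll)).
In Python, from cell import ctrl, eyes gives the robot as it stands.
- The arm moves only by the tool move_arm, never from a script. Its argument "increments" is a list of rows, each a list of 6 numbers: the shift along the tool's x, y, z in cm, then the turn, a rotation vector about the tool's x, y, z in degrees. In form: [[x, y, z, wx, wy, wz], ...]. A call has 1 to 20 rows; each row is the pose to reach, as a shift and turn from the pose commanded when the call began, along the tool's axes at that moment; what a row does not reach only later rows make up. A row lasts 1/10 s, in which the tool goes at most 50 mm and 8.59 degrees, less where a joint would pass 70% of its speed; a pose out of reach is approached as far as the arm can. A call with a gripper value outside its range is refused whole. "grip" is the opening, from -1 (shut) to 1 (fully open), set as the call begins (left out, the last holds). The fingers move at their own pace and stop on an object; the grip force is fixed at half the most. Time passes only in rows, so rows that repeat a pose let the fingers close. It gives the time, the measured TCP pose, the force and the opening at its end, in the units of the state.
- ctrl.read_state(): the state, without advancing time (a new reading comes with each control period).
- eyes.get_image(name): name is "scene" or "top" or "wrist"; returns the picture (384x512x3 uint8, red, green, blue); there is no depth.
- eyes.calibration(name): a dict with "fx", "fy", "cx", "cy" (pixels), "pose" (4x4, takes a point from camera to world coordinates); the wrist camera has in their place "tool_from_camera" (4x4, takes a point from camera to tool coordinates, whose origin is the TCP and whose axes are the flange's). Camera axes: x right, y up, looking along -z (the intrinsics and any distortion apply to the point x, -y, -z); pixel columns grow to the right and rows downward; lengths in mm; the calibration is good to about 2 mm. A picture is of the moment at which its call begins: read the wrist's pose just before it. calibration takes no time and is no camera call.
- ctrl.finish_job(): hands the job in, once; it reports no verdict.
The state is a dict: "clock": time; "qpos": joint angles; "qd": joint speeds; "tau": joint torques, N m; "eef_pos": TCP position; "tool_rot": TCP orientation; "force": force on the tool from outside, world axes, zero at the start; "torque": the same for the moment, N m; "width": finger opening in mm.
Only numpy, scipy, OpenCV 4.12 (cv2) and the standard library are available. Lean on these libraries where they do the work, as an engineer would, in place of code of your own. Each camera call takes 0.05 s, during which the arm holds its last target. There are 200 camera calls.

## Working session

There is one attempt and no reset: what is moved stays moved. The work goes in short steps, Python scripts to look and compute and a tool call to move; the robot and the scene stay as the last step left them, time stands still between calls to the robot, and variables do not carry over. Pictures are saved under pics/ and viewed, about 8 in all and at most 12, crops included, and the job is handed in when it is done.

Besides the shell and the picture viewer there is one more tool, called after "Request:" as name([rows], argument=value, ...), one row to a line, values as JSON. move_arm: Moves the arm, as the interface text tells. Its arguments: {"type":"object","properties":{"increments":{"type":"array","items":{"type":"array","items":{"type":"number"}}},"grip":{"type":"number"}},"required":["increments"]}

```bash
ls; mkdir -p pics; python3 - <<'E'
from cell import ctrl, eyes
import cv2
print(ctrl.read_state())
for n in ("scene","top"):
    cv2.imwrite(f"pics/{n}0.png",cv2.cvtColor(eyes.get_image(n),cv2.COLOR_RGB2BGR))
for n in ("scene","top","wrist"): print(n,eyes.calibration(n))
E
```

```text
pics
{'clock': 0.0, 'qpos': array([-1.22575769,  0.62933599,  0.03842174,  1.51836911, -0.026969  ,
        0.99630047, -0.01996285]), 'qd': array([-0.00104144, -0.00026952,  0.00079404, -0.00037064,  0.00013935,
       -0.00030014,  0.00042121]), 'tau': array([-1.27002013e-04, -5.63409877e+01,  1.22627735e+00, -1.93446922e+01,
        1.10530943e-02,  1.06726433e-02, -4.03879511e-06]), 'eef_pos': array([259.31693803, 595.35001388, 230.39494481]), 'tool_rot': array([-3.13969763e+00,  3.86071611e-05,  2.73082440e+00]), 'force': array([ 0.45320998,  0.14247011, -0.88698493]), 'torque': array([0.03932492, 0.00674093, 0.0059555 ]), 'width': 85.42555936141052}
scene {'fx': 420.4385927062812, 'fy': 420.4385927062812, 'cx': 254.6901180886916, 'cy': 185.85922913397465, 'pose': array([[ 4.87363587e-01, -6.94139079e-01,  5.29761902e-01,
         1.06059723e+03],
       [ 8.73093389e-01,  3.77935160e-01, -3.08014527e-01,
        -2.95403296e+02],
       [ 1.35892703e-02,  6.12646679e-01,  7.90240076e-01,
         9.05424431e+02],
       [ 0.00000000e+00,  0.00000000e+00,  0.00000000e+00,
      
[... 250 characters left out ...]
4268172e-02,  2.73103588e-02,
         1.30135499e+01],
       [ 3.16764408e-02,  1.66647314e-01,  9.85507623e-01,
         1.18886902e+03],
       [ 0.00000000e+00,  0.00000000e+00,  0.00000000e+00,
         1.00000000e+00]])}
wrist {'fx': 345.99385523854835, 'fy': 345.99385523854835, 'cx': 251.91779125543124, 'cy': 192.41864112714188, 'tool_from_camera': array([[-1.07897523e-04,  9.55686216e-01,  2.94387236e-01,
         7.40254942e+01],
       [ 9.99999035e-01, -3.04707031e-04,  1.35570324e-03,
        -5.80014141e-01],
       [ 1.38532876e-03,  2.94387098e-01, -9.55685261e-01,
        -1.42743683e+02],
       [ 0.00000000e+00,  0.00000000e+00,  0.00000000e+00,
         1.00000000e+00]])}
```

View pics/scene0.png

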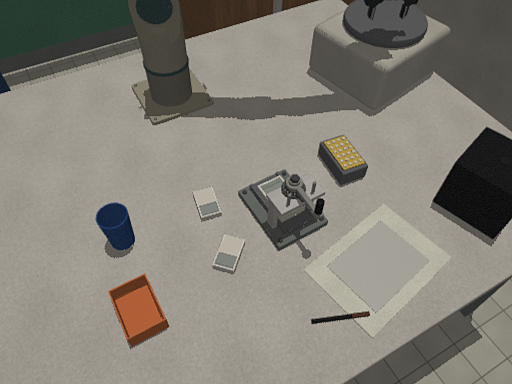

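View pics/top0.png

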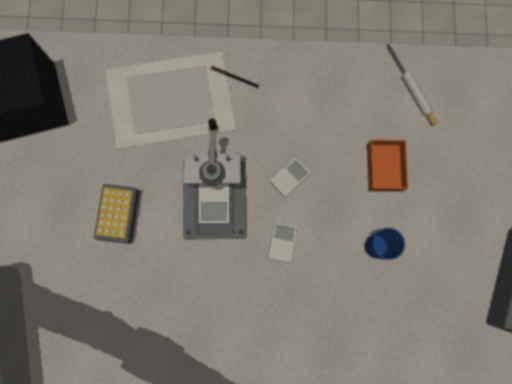

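Scene: the clamp is at about (285,205) in scene and (214,190) in top, and its handle points away from the robot. Decoy cassettes are on the bench beside it. I'll zoom in on both.

```bash
python3 - <<'E'
import cv2,numpy as np
a=cv2.imread("pics/scene0.png")[160:270,230:340]; b=cv2.imread("pics/top0.png")[110:250,170:260]
a=cv2.resize(a,None,fx=4,fy=4,interpolation=cv2.INTER_CUBIC); b=cv2.resize(b,None,fx=4,fy=4,interpolation=cv2.INTER_CUBIC)
h=560
a=cv2.copyMakeBorder(a,0,h-a.shape[0],0,0,cv2.BORDER_CONSTANT)
cv2.imwrite("pics/c1.png",np.hstack([a,b])); print(a.shape,b.shape)
E
```

```text
(560, 440, 3) (560, 360, 3)
```

View pics/c1.png

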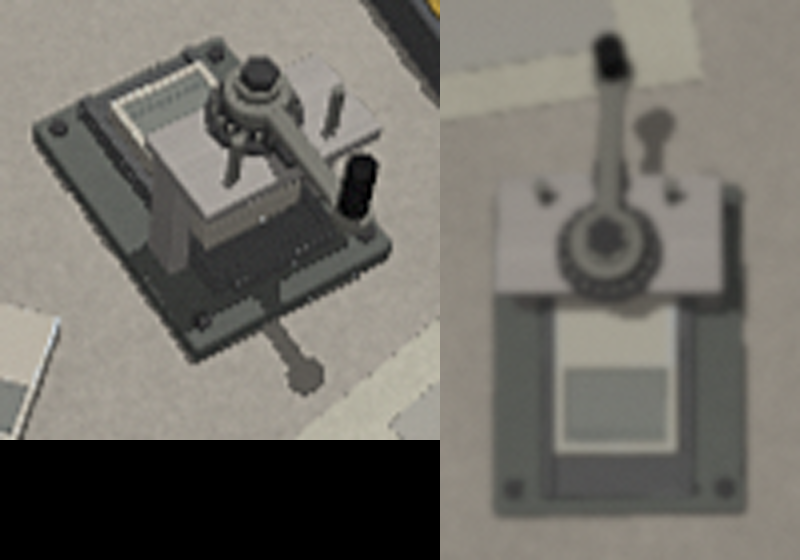

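```bash
cat > h.py <<'E'
import numpy as np, cv2
from scipy.optimize import least_squares
from scipy.spatial.transform import Rotation as R
from cell import ctrl, eyes
def cam(name,st=None):
    c=eyes.calibration(name)
    if name=="wrist":
        T=np.eye(4);T[:3,:3]=R.from_euler("xyz",st["tool_rot"]).as_matrix();T[:3,3]=st["eef_pos"]
        c["pose"]=T@c["tool_from_camera"]
    return c
def proj(c,P):
    P=np.atleast_2d(P); p=(P-c["pose"][:3,3])@c["pose"][:3,:3]
    return np.c_[c["cx"]+c["fx"]*p[:,0]/-p[:,2], c["cy"]-c["fy"]*p[:,1]/-p[:,2]]
def onplane(c,uv,z):
    uv=np.atleast_2d(uv); d=np.c_[(uv[:,0]-c["cx"])/c["fx"],-(uv[:,1]-c["cy"])/c["fy"],-np.ones(len(uv))]@c["pose"][:3,:3].T
    o=c["pose"][:3,3]; return o+d*((z-o[2])/d[:,2])[:,None]
def toworld(q,P):
    P=np.atleast_2d(np.asarray(P,float)); c,s=np.cos(q[2]),np.sin(q[2])
    return np.c_[q[0]+c*P[:,0]-s*P[:,1], q[1]+s*P[:,0]+c*P[:,1], P[:,2]]
def toclamp(q,P):
    P=np.atleast_2d(np.asarray(P,float))-[q[0],q[1],0]; c,s=np.cos(q[2]),np.sin(q[2])
    return np.c_[c*P[:,0]+s*P[:,1], -s*P[:,0]+c*P[:,1], P[:,2]]
E
python3 - <<'E'
from h import *
s=cam("scene");t=cam("top")
M=[[44,62,125],[44,-62,125],[-22,-62,125],[-22,62,125]]
us=np.array([[381,130],[208,215],[150,145],[325,62]])/4+[230,160]
tc=lambda a:(np.array(a)-[440,0])/4+[170,110]
ut=tc([[497,178],[721,180],[722,295],[498,292]])
for nm,f in (("both",lambda q:np.r_[(proj(s,toworld(q,M))-us).ravel(),(proj(t,toworld(q,M))-ut).ravel()]),("scene",lambda q:(proj(s,toworld(q,M))-us).ravel()),("top",lambda q:(proj(t,toworld(q,M))-ut).ravel())):
    r=least_squares(f,[500,80,0]); print(nm,r.x,r.fun.round(1))
    q=r.x
    print(" plate near corners",toclamp(q,onplane(t,tc([[494,514],[745,514]]),18)).round(1).tolist())
    for z in (49,58): print(" cass near",z,toclamp(q,onplane(t,tc([[555,452],[677,452]]),z)).round(1).tolist())
    g=toclamp(q,onplane(t,tc([[608,42]]),195))[0]; gs=toclamp(q,onplane(s,np.array([[362,160]])/4+[230,160],195))[0]
    print(" grip",g,gs,-np.arctan2(g[1],g[0]))
E
```

```text
both [5.90305422e+02 8.08647492e+01 2.50537302e-02] [ 0.1 -0.2 -1.4  0.8 -2.4 -2.2 -2.3 -2.1 -0.7 -1.7 -0.3 -1.8 -0.7 -1.3
 -1.6 -0.8]
 plate near corners [[-136.3, 70.0, 18.0], [-136.2, -77.7, 18.0]]
 cass near 49 [[-102.9, 32.3, 49.0], [-102.8, -38.0, 49.0]]
 cass near 58 [[-103.9, 31.5, 58.0], [-103.8, -38.2, 58.0]]
 grip [ 95.8538694   -3.62962371 195.        ] [ 92.49187352   0.87860637 195.        ] 0.03784813746695738
scene [5.94011061e+02 8.26136169e+01 2.37061296e-02] [ 1.6  0.7  0.   1.7 -0.9 -1.4 -0.8 -1.3]
 plate near corners [[-140.1, 68.1, 18.0], [-139.8, -79.6, 18.0]]
 cass near 49 [[-106.7, 30.5, 49.0], [-106.5, -39.8, 49.0]]
 cass near 58 [[-107.7, 29.7, 58.0], [-107.5, -40.0, 58.0]]
 grip [ 92.11262054  -5.16098585 195.        ] [ 88.74455243  -0.65729048 195.        ] 0.05597056527384126
top [5.87256253e+02 7.88997699e+01 2.51902575e-02] [ 0.1 -0.3  0.5 -0.5  0.2  0.1 -0.8  0.6]
 plate near corners [[-133.2, 71.9, 18.0], [-133.1, -75.8, 18.0]]
 cass near 49 [[-99.8, 34.2, 49.0], [-99.7, -36.1, 49.0]]
 cass near 58 [[-100.8, 33.4, 58.0], [-100.7, -36.3, 58.0]]
 grip [ 98.95106789  -1.75515566 195.        ] [ 95.58968755   2.75353339 195.        ] 0.017735752227647235
```

```bash
cat >> h.py <<'E'
def inc(pos,yaw,st=None):
    """increment (cm, deg) from the measured pose to a tool-down pose"""
    st=st or ctrl.read_state(); A=R.from_euler("xyz",st["tool_rot"]); B=R.from_euler("xyz",[np.pi,0,yaw])
    return np.r_[A.inv().apply(np.array(pos)-st["eef_pos"])/10,(A.inv()*B).as_rotvec(degrees=True)].round(2)
E
python3 -c "
from h import *
print(inc([430,80,230],np.pi+.025))"
```

```text
[-3.623e+01 -4.044e+01  1.200e-01 -9.000e-02 -2.000e-02 -2.497e+01]
```

Request:
move_arm([
  [-1,-1,0,0,0,-1],
  [-3,-3.4,0,0,0,-2],
  [-6.5,-7.2,0,0,0,-4],
  [-10,-11,0,0,0,-7],
  [-13.5,-15,0,0,0,-9],
  [-17,-19,0,0,0,-12],
  [-20.5,-23,0,0,0,-14],
  [-24,-27,0,0,0,-17],
  [-27.5,-30.7,0,0,0,-19],
  [-31,-34.6,0,0,0,-21],
  [-33.5,-37.5,0,0,0,-23],
  [-35.3,-39.4,0,0,0,-24.5],
  [-36.2,-40.4,0.1,0,0,-25],
  [-36.2,-40.4,0.1,0,0,-25],
  [-36.2,-40.4,0.1,0,0,-25],
], grip=1)

```text
clock: 1.6
eef_pos: [429.4, 81.0, 230.3]
tool_rot: [3.141, -0.001, -3.117]
force: [0.8, 0.3, 0.4]
width: 85.5
```

```bash
python3 - <<'E'
from h import *
import pickle
st=ctrl.read_state(); im=eyes.get_image("wrist")
pickle.dump(st,open("st1.pkl","wb"))
print(st["clock"],st["qpos"].round(2),st["eef_pos"],st["tool_rot"],st["force"])
im=cv2.cvtColor(im,cv2.COLOR_RGB2BGR); cv2.imwrite("pics/w1.png",im)
cv2.imwrite("pics/w1b.png",cv2.resize(im,(800,600),interpolation=cv2.INTER_CUBIC))
E
```

```text
1.6 [-0.23  0.33 -0.02  2.08  0.01  0.73  1.33] [429.40970663  80.97611186 230.25760729] [ 3.14132393e+00 -5.80956369e-04 -3.11655518e+00] [0.83051575 0.25581452 0.39167623]
```

View pics/w1b.png

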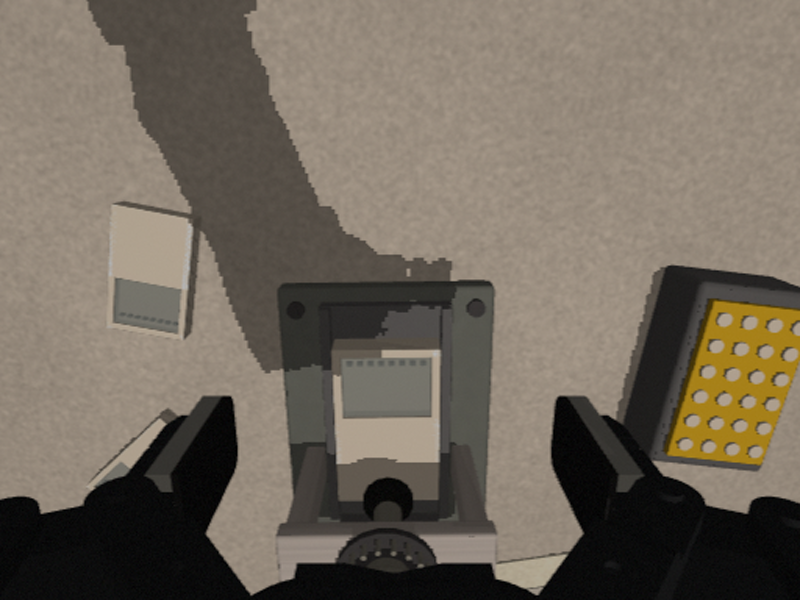

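```bash
python3 - <<'E'
from h import *
import pickle
st=pickle.load(open("st1.pkl","rb")); c=cam("wrist",st); k=512/800
pl=onplane(c,np.array([[279,285],[493,283]])*k,18); print("plate near",pl.round(1).tolist(),np.arctan2(*(pl[0]-pl[1])[:2])*-1)
tp=onplane(c,np.array([[279,537],[496,534]])*k,125); print("topplate near",tp.round(1).tolist())
for z in (49,53,58):
    p=onplane(c,np.array([[333,355],[441,350]])*k,z); print("cas",z,p.round(1).tolist(),np.linalg.norm(p[0]-p[1]))
print("botedge",[onplane(c,np.array([[333,341],[440,338]])*k,z).round(1).tolist() for z in (27,31,36)])
E
python3 -c "
import cv2
im=cv2.imread('pics/w1.png')[170:384,160:340]
cv2.imwrite('pics/w1c.png',cv2.resize(im,None,fx=2.8,fy=2.8,interpolation=cv2.INTER_CUBIC))"
```

```text
plate near [[454.9, 2.1, 18.0], [449.8, 147.7, 18.0]] -3.106710033804363
topplate near [[569.9, 19.6, 125.0], [564.8, 139.7, 125.0]]
cas 49 [[492.3, 41.9, 49.0], [487.1, 111.6, 49.0]] 69.86793493526339
cas 53 [[490.6, 42.4, 53.0], [485.4, 111.2, 53.0]] 69.00548992394648
cas 58 [[488.5, 43.0, 58.0], [483.4, 110.7, 58.0]] 67.92743365980034
botedge [[[491.3, 39.6, 27.0], [487.2, 112.8, 27.0]], [[489.7, 40.0, 31.0], [485.7, 112.4, 31.0]], [[487.7, 40.6, 36.0], [483.8, 111.9, 36.0]]]
```

View pics/w1c.png

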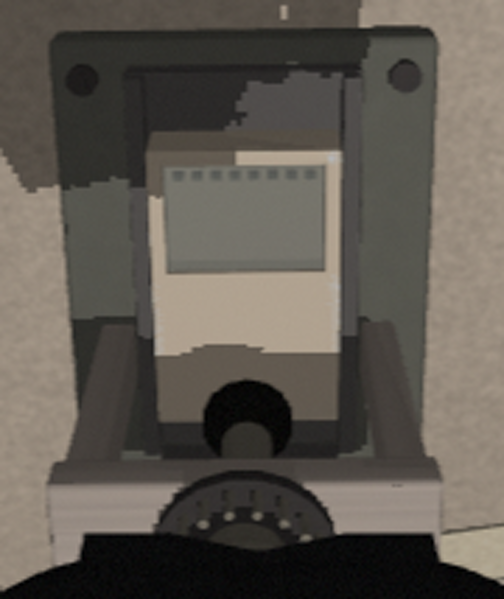

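```bash
python3 - <<'E'
from h import *
import pickle
st=pickle.load(open("st1.pkl","rb")); c=cam("wrist",st)
for z in range(25,39,2):
    print(z,[ (onplane(c,[[247.5,b]],z)[0,0]-onplane(c,[[247.5,t]],z+22)[0,0]).round(1) for b,t in ((217.3,225.3),(217.5,224.3))], onplane(c,[[247.5,217.4]],z)[0].round(1))
q=[589,80,.035]
for P in ([-118,0,100],[-118,0,42]): print(toworld(q,P),inc(toworld(q,P)[0],np.pi+.035))
E
```

```text
25 [np.float64(-0.2), np.float64(1.2)] [490.1  76.4  25. ]
27 [np.float64(-0.1), np.float64(1.2)] [489.4  76.4  27. ]
29 [np.float64(-0.1), np.float64(1.3)] [488.6  76.4  29. ]
31 [np.float64(-0.0), np.float64(1.3)] [487.8  76.4  31. ]
33 [np.float64(0.1), np.float64(1.3)] [487.   76.4  33. ]
35 [np.float64(0.1), np.float64(1.4)] [486.3  76.4  35. ]
37 [np.float64(0.2), np.float64(1.4)] [485.5  76.4  37. ]
[[471.07226762  75.87084316 100.        ]] [-4.15 -0.7  13.03  0.03 -0.02 -0.48]
[[471.07226762  75.87084316  42.        ]] [-4.16 -0.7  18.83  0.03 -0.02 -0.48]
```

The wrist view shows the cassette's near end at about x = 487 mm, with the clamp at about (589, 80) and yaw about 0.035. I'll lower the closed fingers in front of it.

Request:
move_arm([
  [-1,-0.2,1,0,0,0],
  [-2,-0.4,3,0,0,-0.2],
  [-3,-0.6,6,0,0,-0.5],
  [-3.8,-0.7,9,0,0,-0.5],
  [-3.8,-0.7,12,0,0,-0.5],
  [-3.8,-0.7,14.5,0,0,-0.5],
  [-3.8,-0.7,16.5,0,0,-0.5],
  [-3.8,-0.7,18,0,0,-0.5],
  [-3.8,-0.7,18.7,0,0,-0.5],
  [-3.8,-0.7,18.7,0,0,-0.5],
  [-3.8,-0.7,18.7,0,0,-0.5],
  [-3.8,-0.7,18.7,0,0,-0.5],
], grip=-1)

```text
clock: 2.85
eef_pos: [468.9, 75.3, 44.0]
tool_rot: [3.141, 0.002, -3.107]
force: [-0.4, 0.0, 0.1]
width: -0.1
```

```bash
python3 - <<'E'
from h import *
st=ctrl.read_state()
print(st["force"].round(2),st["eef_pos"].round(1),st["width"])
cv2.imwrite("pics/w2.png",cv2.cvtColor(eyes.get_image("wrist"),cv2.COLOR_RGB2BGR))
E
```

```text
[-0.41  0.    0.06] [468.9  75.3  44. ] -0.125698277347865
```

View pics/w2.png

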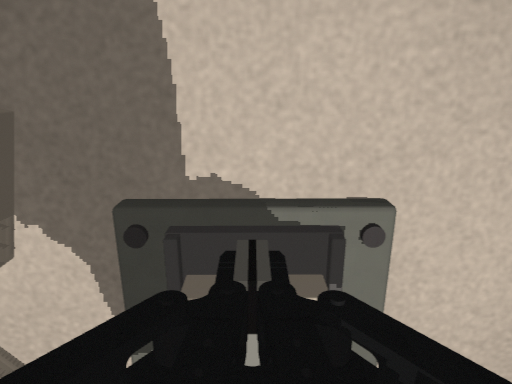

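The fingers sit centred between the guides (fingers at column 254, guides at 169 and 345). The plate edge is level in the image, so the yaw is right. I'll push gently.

Request:
move_arm([
  [-0.2,0,0,0,0,0],
  [-0.4,0,0,0,0,0],
  [-0.6,0,0,0,0,0],
  [-0.8,0,0,0,0,0],
  [-1.0,0,0,0,0,0],
  [-1.2,0,0,0,0,0],
  [-1.4,0,0,0,0,0],
  [-1.6,0,0,0,0,0],
  [-1.8,0,0,0,0,0],
  [-2.0,0,0,0,0,0],
])

```text
clock: 3.9
eef_pos: [488.6, 75.7, 43.2]
tool_rot: [3.142, 0.0, -3.107]
force: [-2.1, -0.2, -0.2]
width: -0.1
```

Request:
move_arm([
  [-0.2,0,0,0,0,0],
  [-0.4,0,0,0,0,0],
  [-0.6,0,0,0,0,0],
  [-0.7,0,0,0,0,0],
  [-0.8,0,0,0,0,0],
])

```text
clock: 4.4
eef_pos: [496.2, 75.9, 43.3]
tool_rot: [3.142, -0.0, -3.107]
force: [-1.2, 0.1, -1.3]
width: 0.5
```

Request:
move_arm([
  [-0.1,0,0,0,0,0],
  [-0.2,0,0,0,0,0],
  [-0.3,0,0,0,0,0],
  [-0.4,0,0,0,0,0],
])

```text
clock: 4.8
eef_pos: [500.3, 76.1, 43.3]
tool_rot: [3.142, -0.0, -3.107]
force: [-1.1, 0.0, -0.5]
width: 0.2
```

Request:
move_arm([
  [-0.06,0,0,0,0,0],
  [-0.12,0,0,0,0,0],
  [-0.18,0,0,0,0,0],
])

```text
clock: 5.1
eef_pos: [502.0, 76.1, 43.3]
tool_rot: [3.142, -0.0, -3.107]
force: [-1.5, -1.2, 0.2]
width: -0.2
```

Request:
move_arm([
  [-0.05,0,0,0,0,0],
  [-0.1,0,0,0,0,0],
  [-0.15,0,0,0,0,0],
])

```text
clock: 5.4
eef_pos: [502.9, 76.2, 43.3]
tool_rot: [-3.141, -0.001, -3.107]
force: [-3.7, -0.7, 1.9]
width: -0.2
```

Request:
move_arm([
  [-0.04,0,0,0,0,0],
  [-0.08,0,0,0,0,0],
  [-0.08,0,0,0,0,0],
])

```text
clock: 5.7
eef_pos: [502.9, 76.1, 43.2]
tool_rot: [-3.141, -0.003, -3.107]
force: [-5.4, 0.4, 3.2]
width: -0.1
```

Request:
move_arm([
  [-0.05,0,0,0,0,0],
  [-0.1,0,0,0,0,0],
  [-0.1,0,0,0,0,0],
])

```text
clock: 6.0
eef_pos: [502.9, 76.1, 43.2]
tool_rot: [-3.141, -0.005, -3.107]
force: [-7.4, -0.0, 5.2]
width: 0.1
```

The cassette is home: the TCP stalls at x = 502.9 mm while the push rises from about 1.2 to 7.4 N. I'll back off, then go over the grip.

Request:
move_arm([
  [1,0,0,0,0,0],
  [3,0,0,0,0,0],
  [3.2,0,-2,0,0,0],
  [3.2,0,-6,0,0,0],
  [3.2,0,-10,0,0,0],
  [3.2,0,-14,0,0,0],
  [1.5,0,-18,0,0,0],
  [-1.5,0,-19.2,0,0,0],
  [-5.5,-0.1,-19.2,0,0,0],
  [-9.5,-0.1,-19.2,0,0,0],
  [-13,-0.1,-19.2,0,0,0],
  [-16,-0.1,-19.2,0,0,0],
  [-17.7,-0.1,-19.2,0,0,0],
  [-18.1,-0.1,-19.2,0,0,0],
  [-18.1,-0.1,-19.2,0,0,0],
  [-18.1,-0.1,-19.2,0,0,0],
], grip=1)

```text
clock: 7.6
eef_pos: [685.4, 81.5, 235.4]
tool_rot: [3.142, -0.0, -3.107]
force: [-0.2, 0.5, -0.5]
width: 84.8
```

```bash
python3 - <<'E'
from h import *
import pickle
st=ctrl.read_state(); pickle.dump(st,open("st3.pkl","wb"))
cv2.imwrite("pics/w3.png",cv2.cvtColor(eyes.get_image("wrist"),cv2.COLOR_RGB2BGR))
cv2.imwrite("pics/top3.png",cv2.cvtColor(eyes.get_image("top"),cv2.COLOR_RGB2BGR))
c=cam("wrist",st); print(proj(c,st["eef_pos"]),proj(c,toworld([589,80,.035],[[95,0,195],[0,0,165]])))
E
```

```text
[[254.51066976 256.15101183]] [[257.48386182 220.49233011]
 [257.40318568  45.63117887]]
```

View pics/w3.png

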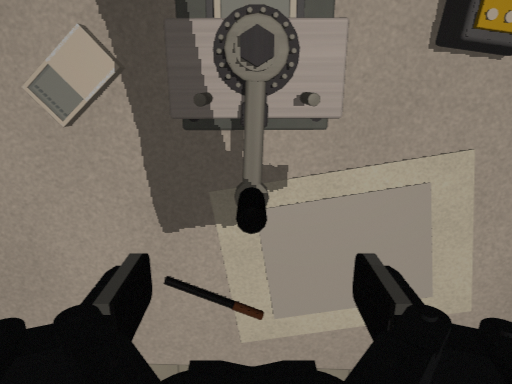

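The grip's top is at about (252,217) between the open fingers, and the hex nut at (256,46). Next I'll compute the grip position and the handle angle.

```bash
python3 - <<'E'
from h import *
import pickle
st=pickle.load(open("st3.pkl","rb")); c=cam("wrist",st)
g=onplane(c,[[252,217]],195)[0]; h=onplane(c,[[256,46]],165)[0]
tp=onplane(c,[[170,118],[341,118],[349,18],[165,19]],125)
print(g,h,tp.round(1).tolist())
d=g-h; print(np.hypot(*d[:2]),np.arctan2(d[1],d[0]))
M=[[44,-62,125],[44,62,125],[-22,62,125],[-22,-62,125]]
uv=np.array([[170,118],[341,118],[349,18],[165,19]])
r=least_squares(lambda q:(proj(c,toworld(q,M))-uv).ravel(),[589,80,.035]); print(r.x,r.fun.round(1))
print(toclamp(r.x,g))
E
```

```text
[681.93068298  80.13974564 195.        ] [589.22181418  79.20788312 165.        ] [[635.0, 19.5, 125.0], [630.8, 142.2, 125.0], [565.8, 140.4, 125.0], [570.6, 18.5, 125.0]]
92.71355198723359 0.010051154139684056
[5.89733498e+02 7.98340221e+01 3.40411346e-02] [-0.2  1.1  1.4  1.2  1.  -0.3 -2.1 -1.3]
[[ 92.15417584  -2.83234427 195.        ]]
```

Request:
move_arm([
  [0.1,-0.1,1.5,0,0,1],
  [0.1,-0.1,3.5,0,0,1],
  [0.1,-0.1,5.5,0,0,1],
  [0.1,-0.1,6.8,0,0,1],
  [0.1,-0.1,7.3,0,0,1],
  [0.1,-0.1,7.3,0,0,1],
  [0.1,-0.1,7.3,0,0,1],
])

```text
clock: 8.4
eef_pos: [685.9, 80.5, 163.3]
tool_rot: [3.141, 0.002, -3.125]
force: [0.3, 0.5, 0.4]
width: 85.4
```

Request:
move_arm([
  [0,0,0,0,0,0],
  [0,0,0,0,0,0],
  [0,0,0,0,0,0],
  [0,0,0,0,0,0],
  [0,0,0,0,0,0],
  [0,0,0,0,0,0],
  [0,0,0,0,0,0],
], grip=-0.4)

```text
clock: 9.1
eef_pos: [685.3, 80.4, 162.3]
tool_rot: [-3.142, -0.0, -3.125]
force: [0.0, -0.9, 0.4]
width: 25.7
```

```bash
cat > arc.py <<'E'
import sys, json, numpy as np
# rows for handle turn from a to b (rad, clockwise +) in n steps, tool-relative
d,n=float(sys.argv[1]),int(sys.argv[2])
t=np.arange(1,n+1)/n*d
print(json.dumps([[round(9.5*(1-np.cos(x)),2),round(-9.5*np.sin(x),2),0,0,0,round(np.degrees(x),1)] for x in t]))
E
python3 arc.py .3 10; python3 arc.py -1.2 16;  python3 arc.py .6 20; python3 -c "
from h import *
cv2.imwrite('pics/w4.png',cv2.cvtColor(eyes.get_image('wrist'),cv2.COLOR_RGB2BGR))"
```

```text
[[0.0, -0.28, 0, 0, 0, 1.7], [0.02, -0.57, 0, 0, 0, 3.4], [0.04, -0.85, 0, 0, 0, 5.2], [0.07, -1.14, 0, 0, 0, 6.9], [0.11, -1.42, 0, 0, 0, 8.6], [0.15, -1.7, 0, 0, 0, 10.3], [0.21, -1.98, 0, 0, 0, 12.0], [0.27, -2.26, 0, 0, 0, 13.8], [0.34, -2.53, 0, 0, 0, 15.5], [0.42, -2.81, 0, 0, 0, 17.2]]
[[0.03, 0.71, 0, 0, 0, -4.3], [0.11, 1.42, 0, 0, 0, -8.6], [0.24, 2.12, 0, 0, 0, -12.9], [0.42, 2.81, 0, 0, 0, -17.2], [0.66, 3.48, 0, 0, 0, -21.5], [0.95, 4.13, 0, 0, 0, -25.8], [1.28, 4.76, 0, 0, 0, -30.1], [1.66, 5.36, 0, 0, 0, -34.4], [2.08, 5.94, 0, 0, 0, -38.7], [2.55, 6.48, 0, 0, 0, -43.0], [3.05, 6.98, 0, 0, 0, -47.3], [3.59, 7.44, 0, 0, 0, -51.6], [4.17, 7.86, 0, 0, 0, -55.9], [4.77, 8.24, 0, 0, 0, -60.2], [5.4, 8.57, 0, 0, 0, -64.5], [6.06, 8.85, 0, 0, 0, -68.8]]
[[0.0, -0.28, 0, 0, 0, 1.7], [0.02, -0.57, 0, 0, 0, 3.4], [0.04, -0.85, 0, 0, 0, 5.2], [0.07, -1.14, 0, 0, 0, 6.9], [0.11, -1.42, 0, 0, 0, 8.6], [0.15, -1.7, 0, 0, 0, 10.3], [0.21, -1.98, 0, 0, 0, 12.0], [0.27, -2.26, 0, 0, 0, 13.8], [0.34, -2.53, 0, 0, 0, 15.5], [0.42, -2.81, 0, 0, 0, 17.2], [0.51, -3.08, 0, 0, 0, 18.9], [0.61, -3.35, 0, 0, 0, 20.6], [0.71, -3.61, 0, 0, 0, 22.3], [0.83, -3.87, 0, 0, 0, 24.1], [0.95, -4.13, 0, 0, 0, 25.8], [1.07, -4.39, 0, 0, 0, 27.5], [1.21, -4.64, 0, 0, 0, 29.2], [1.35, -4.88, 0, 0, 0, 30.9], [1.5, -5.13, 0, 0, 0, 32.7], [1.66, -5.36, 0, 0, 0, 34.4]]
```

View pics/w4.png

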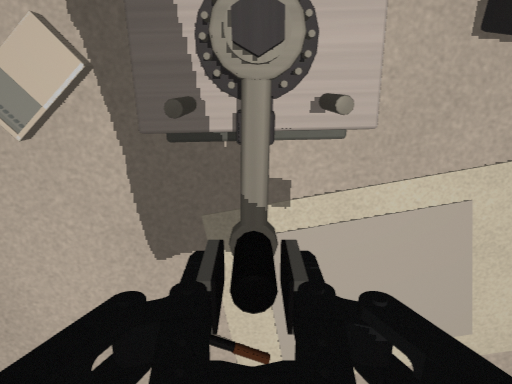

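The grip at (253,265) is caged between the fingers with about 4 mm of play a side. First clockwise swing:

Request:
move_arm([
  [0.0,-0.28,0,0,0,1.7],
  [0.02,-0.57,0,0,0,3.4],
  [0.04,-0.85,0,0,0,5.2],
  [0.07,-1.14,0,0,0,6.9],
  [0.11,-1.42,0,0,0,8.6],
  [0.15,-1.7,0,0,0,10.3],
  [0.21,-1.98,0,0,0,12.0],
  [0.27,-2.26,0,0,0,13.8],
  [0.34,-2.53,0,0,0,15.5],
  [0.42,-2.81,0,0,0,17.2],
])

```text
clock: 10.15
eef_pos: [681.7, 56.8, 162.2]
tool_rot: [3.136, -0.001, 2.859]
force: [0.7, 7.9, -2.0]
width: 25.9
```

```bash
cat >> h.py <<'E'
Q=[589.5,79.7,.034]
def ang():
    s=ctrl.read_state(); p=s["eef_pos"]-[Q[0],Q[1],0]; a=np.arctan2(p[1],p[0]); f=s["force"]
    dx=p[:2]-95*np.array([np.cos(a),np.sin(a)])
    print("t %.2f tool angle %.3f r %.1f yawerr %.3f Ftan %.2f Frad %.2f w %.1f"%(s["clock"],Q[2]-a,np.hypot(*p[:2]),(s["tool_rot"][2]-a)%(2*np.pi)-np.pi,-f[0]*np.sin(a)+f[1]*np.cos(a),f[0]*np.cos(a)+f[1]*np.sin(a),s["width"]))
E
python3 -c "
from h import *
ang()"; python3 arc.py .3 10
```

```text
t 10.15 tool angle 0.277 r 95.0 yawerr -0.040 Ftan 7.83 Frad -1.20 w 25.9
[[0.0, -0.28, 0, 0, 0, 1.7], [0.02, -0.57, 0, 0, 0, 3.4], [0.04, -0.85, 0, 0, 0, 5.2], [0.07, -1.14, 0, 0, 0, 6.9], [0.11, -1.42, 0, 0, 0, 8.6], [0.15, -1.7, 0, 0, 0, 10.3], [0.21, -1.98, 0, 0, 0, 12.0], [0.27, -2.26, 0, 0, 0, 13.8], [0.34, -2.53, 0, 0, 0, 15.5], [0.42, -2.81, 0, 0, 0, 17.2]]
```

Request:
move_arm([
  [0.0,-0.28,0,0,0,1.7],
  [0.02,-0.57,0,0,0,3.4],
  [0.04,-0.85,0,0,0,5.2],
  [0.07,-1.14,0,0,0,6.9],
  [0.11,-1.42,0,0,0,8.6],
  [0.15,-1.7,0,0,0,10.3],
  [0.21,-1.98,0,0,0,12.0],
  [0.27,-2.26,0,0,0,13.8],
  [0.34,-2.53,0,0,0,15.5],
  [0.42,-2.81,0,0,0,17.2],
])

```text
clock: 11.15
eef_pos: [670.6, 30.7, 162.3]
tool_rot: [3.136, -0.001, 2.558]
force: [3.8, 8.6, -2.9]
width: 26.1
```

```bash
python3 -c "
from h import *
ang()"; python3 arc.py -1.24 20
```

```text
t 11.15 tool angle 0.578 r 94.7 yawerr -0.040 Ftan 9.33 Frad -1.16 w 26.1
[[0.02, 0.59, 0, 0, 0, -3.6], [0.07, 1.17, 0, 0, 0, -7.1], [0.16, 1.76, 0, 0, 0, -10.7], [0.29, 2.33, 0, 0, 0, -14.2], [0.45, 2.9, 0, 0, 0, -17.8], [0.65, 3.45, 0, 0, 0, -21.3], [0.88, 3.99, 0, 0, 0, -24.9], [1.14, 4.52, 0, 0, 0, -28.4], [1.44, 5.03, 0, 0, 0, -32.0], [1.77, 5.52, 0, 0, 0, -35.5], [2.13, 5.99, 0, 0, 0, -39.1], [2.51, 6.43, 0, 0, 0, -42.6], [2.92, 6.85, 0, 0, 0, -46.2], [3.36, 7.25, 0, 0, 0, -49.7], [3.82, 7.62, 0, 0, 0, -53.3], [4.3, 7.95, 0, 0, 0, -56.8], [4.81, 8.26, 0, 0, 0, -60.4], [5.33, 8.53, 0, 0, 0, -63.9], [5.86, 8.78, 0, 0, 0, -67.5], [6.41, 8.98, 0, 0, 0, -71.0]]
```

Request:
move_arm([
  [0.02,0.59,0,0,0,-3.6],
  [0.07,1.17,0,0,0,-7.1],
  [0.16,1.76,0,0,0,-10.7],
  [0.29,2.33,0,0,0,-14.2],
  [0.45,2.9,0,0,0,-17.8],
  [0.65,3.45,0,0,0,-21.3],
  [0.88,3.99,0,0,0,-24.9],
  [1.14,4.52,0,0,0,-28.4],
  [1.44,5.03,0,0,0,-32.0],
  [1.77,5.52,0,0,0,-35.5],
  [2.13,5.99,0,0,0,-39.1],
  [2.51,6.43,0,0,0,-42.6],
  [2.92,6.85,0,0,0,-46.2],
  [3.36,7.25,0,0,0,-49.7],
  [3.82,7.62,0,0,0,-53.3],
  [4.3,7.95,0,0,0,-56.8],
  [4.81,8.26,0,0,0,-60.4],
  [5.33,8.53,0,0,0,-63.9],
  [5.86,8.78,0,0,0,-67.5],
  [6.41,8.98,0,0,0,-71.0],
])

```text
clock: 13.15
eef_pos: [666.3, 135.2, 162.4]
tool_rot: [-3.139, -0.0, -2.486]
force: [-0.3, -0.6, 0.1]
width: 25.9
```

```bash
python3 -c "
from h import *
ang()"; python3 arc.py .4 10
```

```text
t 13.15 tool angle -0.592 r 94.8 yawerr 0.030 Ftan -0.32 Frad -0.64 w 25.9
[[0.01, -0.38, 0, 0, 0, 2.3], [0.03, -0.76, 0, 0, 0, 4.6], [0.07, -1.14, 0, 0, 0, 6.9], [0.12, -1.51, 0, 0, 0, 9.2], [0.19, -1.89, 0, 0, 0, 11.5], [0.27, -2.26, 0, 0, 0, 13.8], [0.37, -2.63, 0, 0, 0, 16.0], [0.48, -2.99, 0, 0, 0, 18.3], [0.61, -3.35, 0, 0, 0, 20.6], [0.75, -3.7, 0, 0, 0, 22.9]]
```

Request:
move_arm([
  [0.01,-0.38,0,0,0,2.3],
  [0.03,-0.76,0,0,0,4.6],
  [0.07,-1.14,0,0,0,6.9],
  [0.12,-1.51,0,0,0,9.2],
  [0.19,-1.89,0,0,0,11.5],
  [0.27,-2.26,0,0,0,13.8],
  [0.37,-2.63,0,0,0,16.0],
  [0.48,-2.99,0,0,0,18.3],
  [0.61,-3.35,0,0,0,20.6],
  [0.75,-3.7,0,0,0,22.9],
])

```text
clock: 14.15
eef_pos: [682.4, 102.5, 162.3]
tool_rot: [3.141, -0.0, -2.889]
force: [0.1, -0.4, 0.3]
width: 25.5
```

```bash
python3 -c "
from h import *
ang()"
```

```text
t 14.15 tool angle -0.207 r 95.6 yawerr 0.012 Ftan -0.45 Frad 0.03 w 25.5
```

Request:
move_arm([
  [0.01,-0.38,0,0,0,2.3],
  [0.03,-0.76,0,0,0,4.6],
  [0.07,-1.14,0,0,0,6.9],
  [0.12,-1.51,0,0,0,9.2],
  [0.19,-1.89,0,0,0,11.5],
  [0.27,-2.26,0,0,0,13.8],
  [0.37,-2.63,0,0,0,16.0],
  [0.48,-2.99,0,0,0,18.3],
  [0.61,-3.35,0,0,0,20.6],
  [0.75,-3.7,0,0,0,22.9],
])

```text
clock: 15.15
eef_pos: [683.5, 70.1, 162.2]
tool_rot: [3.136, -0.002, 2.998]
force: [-1.4, 7.7, -0.3]
width: 25.4
```

```bash
python3 -c "
from h import *
ang()"; python3 arc.py .4 10
```

```text
t 15.15 tool angle 0.136 r 94.5 yawerr -0.042 Ftan 7.56 Frad -2.20 w 25.4
[[0.01, -0.38, 0, 0, 0, 2.3], [0.03, -0.76, 0, 0, 0, 4.6], [0.07, -1.14, 0, 0, 0, 6.9], [0.12, -1.51, 0, 0, 0, 9.2], [0.19, -1.89, 0, 0, 0, 11.5], [0.27, -2.26, 0, 0, 0, 13.8], [0.37, -2.63, 0, 0, 0, 16.0], [0.48, -2.99, 0, 0, 0, 18.3], [0.61, -3.35, 0, 0, 0, 20.6], [0.75, -3.7, 0, 0, 0, 22.9]]
```

Request:
move_arm([
  [0.0,-0.28,0,0,0,1.7],
  [0.02,-0.57,0,0,0,3.4],
  [0.04,-0.85,0,0,0,5.2],
  [0.07,-1.14,0,0,0,6.9],
  [0.11,-1.42,0,0,0,8.6],
  [0.15,-1.7,0,0,0,10.3],
  [0.21,-1.98,0,0,0,12.0],
])

```text
clock: 15.85
eef_pos: [679.3, 51.0, 162.2]
tool_rot: [3.136, -0.002, 2.789]
force: [-0.6, 9.4, -0.2]
width: 25.8
```

```bash
python3 -c "
from h import *
ang()"
```

```text
t 15.85 tool angle 0.343 r 94.3 yawerr -0.043 Ftan 8.81 Frad -3.47 w 25.8
```

Request:
move_arm([
  [0.0,-0.28,0,0,0,1.7],
  [0.02,-0.57,0,0,0,3.4],
  [0.04,-0.85,0,0,0,5.2],
  [0.07,-1.14,0,0,0,6.9],
  [0.11,-1.42,0,0,0,8.6],
  [0.15,-1.7,0,0,0,10.3],
  [0.21,-1.98,0,0,0,12.0],
])

```text
clock: 16.55
eef_pos: [671.2, 33.0, 162.2]
tool_rot: [3.136, -0.002, 2.579]
force: [1.1, 8.8, -1.4]
width: 25.4
```

```bash
python3 -c "
from h import *
ang()"; python3 arc.py -1.29 20
```

```text
t 16.55 tool angle 0.553 r 94.1 yawerr -0.043 Ftan 8.18 Frad -3.42 w 25.4
[[0.02, 0.61, 0, 0, 0, -3.7], [0.08, 1.22, 0, 0, 0, -7.4], [0.18, 1.83, 0, 0, 0, -11.1], [0.31, 2.42, 0, 0, 0, -14.8], [0.49, 3.01, 0, 0, 0, -18.5], [0.7, 3.59, 0, 0, 0, -22.2], [0.95, 4.14, 0, 0, 0, -25.9], [1.24, 4.69, 0, 0, 0, -29.6], [1.56, 5.21, 0, 0, 0, -33.3], [1.91, 5.71, 0, 0, 0, -37.0], [2.29, 6.19, 0, 0, 0, -40.7], [2.71, 6.64, 0, 0, 0, -44.3], [3.15, 7.06, 0, 0, 0, -48.0], [3.62, 7.46, 0, 0, 0, -51.7], [4.11, 7.82, 0, 0, 0, -55.4], [4.63, 8.15, 0, 0, 0, -59.1], [5.16, 8.45, 0, 0, 0, -62.8], [5.71, 8.71, 0, 0, 0, -66.5], [6.28, 8.94, 0, 0, 0, -70.2], [6.87, 9.13, 0, 0, 0, -73.9]]
```

Request:
move_arm([
  [0.02,0.61,0,0,0,-3.7],
  [0.08,1.22,0,0,0,-7.4],
  [0.18,1.83,0,0,0,-11.1],
  [0.31,2.42,0,0,0,-14.8],
  [0.49,3.01,0,0,0,-18.5],
  [0.7,3.59,0,0,0,-22.2],
  [0.95,4.14,0,0,0,-25.9],
  [1.24,4.69,0,0,0,-29.6],
  [1.56,5.21,0,0,0,-33.3],
  [1.91,5.71,0,0,0,-37.0],
  [2.29,6.19,0,0,0,-40.7],
  [2.71,6.64,0,0,0,-44.3],
  [3.15,7.06,0,0,0,-48.0],
  [3.62,7.46,0,0,0,-51.7],
  [4.11,7.82,0,0,0,-55.4],
  [4.63,8.15,0,0,0,-59.1],
  [5.16,8.45,0,0,0,-62.8],
  [5.71,8.71,0,0,0,-66.5],
  [6.28,8.94,0,0,0,-70.2],
  [6.87,9.13,0,0,0,-73.9],
])

```text
clock: 18.55
eef_pos: [662.0, 141.0, 162.4]
tool_rot: [-3.14, 0.001, -2.414]
force: [0.2, 0.6, 0.1]
width: 25.5
```

```bash
python3 -c "
from h import *
ang()"; python3 arc.py .5 13; python3 arc.py -.03 2;python3 arc.py .21 7
```

```text
t 18.55 tool angle -0.668 r 94.9 yawerr 0.026 Ftan 0.35 Frad 0.58 w 25.5
[[0.01, -0.37, 0, 0, 0, 2.2], [0.03, -0.73, 0, 0, 0, 4.4], [0.06, -1.09, 0, 0, 0, 6.6], [0.11, -1.46, 0, 0, 0, 8.8], [0.18, -1.82, 0, 0, 0, 11.0], [0.25, -2.17, 0, 0, 0, 13.2], [0.34, -2.53, 0, 0, 0, 15.4], [0.45, -2.88, 0, 0, 0, 17.6], [0.56, -3.22, 0, 0, 0, 19.8], [0.69, -3.56, 0, 0, 0, 22.0], [0.84, -3.9, 0, 0, 0, 24.2], [0.99, -4.23, 0, 0, 0, 26.4], [1.16, -4.55, 0, 0, 0, 28.6]]
[[0.0, 0.14, 0, 0, 0, -0.9], [0.0, 0.28, 0, 0, 0, -1.7]]
[[0.0, -0.28, 0, 0, 0, 1.7], [0.02, -0.57, 0, 0, 0, 3.4], [0.04, -0.85, 0, 0, 0, 5.2], [0.07, -1.14, 0, 0, 0, 6.9], [0.11, -1.42, 0, 0, 0, 8.6], [0.15, -1.7, 0, 0, 0, 10.3], [0.21, -1.98, 0, 0, 0, 12.0]]
```

Request:
move_arm([
  [0.0,0.14,0,0,0,-0.9],
  [0.0,0.28,0,0,0,-1.7],
  [0.0,0.28,0,0,0,-1.7],
])

```text
clock: 18.85
eef_pos: [661.0, 141.6, 162.5]
tool_rot: [-3.138, 0.001, -2.387]
force: [3.9, -3.1, -0.9]
width: 25.1
```

```bash
python3 -c "
from h import *
ang()"
```

```text
t 18.85 tool angle -0.680 r 94.6 yawerr 0.041 Ftan -4.89 Frad 0.93 w 25.1
```

Request:
move_arm([
  [0.01,-0.37,0,0,0,2.2],
  [0.03,-0.73,0,0,0,4.4],
  [0.06,-1.09,0,0,0,6.6],
  [0.11,-1.46,0,0,0,8.8],
  [0.18,-1.82,0,0,0,11.0],
  [0.25,-2.17,0,0,0,13.2],
  [0.34,-2.53,0,0,0,15.4],
])

```text
clock: 19.55
eef_pos: [671.6, 126.5, 162.0]
tool_rot: [3.136, -0.003, -2.655]
force: [-6.6, 5.3, 2.8]
width: 25.9
```

```bash
python3 -c "
from h import *
ang()"
```

```text
t 19.55 tool angle -0.484 r 94.5 yawerr -0.031 Ftan 7.89 Frad -3.07 w 25.9
```

Request:
move_arm([
  [0.0,-0.28,0,0,0,1.7],
  [0.02,-0.57,0,0,0,3.4],
  [0.04,-0.85,0,0,0,5.2],
  [0.07,-1.14,0,0,0,6.9],
  [0.11,-1.42,0,0,0,8.6],
  [0.15,-1.7,0,0,0,10.3],
  [0.21,-1.98,0,0,0,12.0],
])

```text
clock: 20.25
eef_pos: [679.0, 108.8, 162.0]
tool_rot: [3.136, -0.004, -2.863]
force: [-5.9, 7.3, 3.0]
width: 25.9
```

```bash
python3 -c "
from h import *
ang()"
```

```text
t 20.25 tool angle -0.281 r 94.1 yawerr -0.036 Ftan 8.75 Frad -3.40 w 25.9
```

Request:
move_arm([
  [0.0,-0.28,0,0,0,1.7],
  [0.02,-0.57,0,0,0,3.4],
  [0.04,-0.85,0,0,0,5.2],
  [0.07,-1.14,0,0,0,6.9],
  [0.11,-1.42,0,0,0,8.6],
  [0.15,-1.7,0,0,0,10.3],
  [0.21,-1.98,0,0,0,12.0],
])

```text
clock: 20.95
eef_pos: [682.8, 89.9, 162.0]
tool_rot: [3.136, -0.004, -3.072]
force: [-6.3, 6.9, 1.5]
width: 25.6
```

```bash
python3 -c "
from h import *
ang()"
```

```text
t 20.95 tool angle -0.075 r 93.8 yawerr -0.040 Ftan 7.57 Frad -5.47 w 25.6
```

Request:
move_arm([
  [0.0,-0.28,0,0,0,1.7],
  [0.02,-0.57,0,0,0,3.4],
  [0.04,-0.85,0,0,0,5.2],
  [0.07,-1.14,0,0,0,6.9],
  [0.11,-1.42,0,0,0,8.6],
  [0.15,-1.7,0,0,0,10.3],
  [0.21,-1.98,0,0,0,12.0],
])

```text
clock: 21.65
eef_pos: [682.6, 70.6, 162.1]
tool_rot: [3.136, -0.004, 3.002]
force: [-3.6, 8.2, 1.9]
width: 25.7
```

```bash
python3 -c "
from h import *
ang()"
```

```text
t 21.65 tool angle 0.131 r 93.5 yawerr -0.042 Ftan 7.86 Frad -4.34 w 25.7
```

Request:
move_arm([
  [0.0,-0.28,0,0,0,1.7],
  [0.02,-0.57,0,0,0,3.4],
  [0.04,-0.85,0,0,0,5.2],
  [0.07,-1.14,0,0,0,6.9],
  [0.11,-1.42,0,0,0,8.6],
  [0.15,-1.7,0,0,0,10.3],
  [0.21,-1.98,0,0,0,12.0],
])

```text
clock: 22.35
eef_pos: [678.5, 51.9, 162.1]
tool_rot: [3.136, -0.004, 2.793]
force: [-1.5, 9.0, 0.3]
width: 25.5
```

```bash
python3 -c "
from h import *
ang()"
```

```text
t 22.35 tool angle 0.337 r 93.2 yawerr -0.045 Ftan 8.11 Frad -4.15 w 25.5
```

Request:
move_arm([
  [0.0,-0.28,0,0,0,1.7],
  [0.02,-0.57,0,0,0,3.4],
  [0.04,-0.85,0,0,0,5.2],
  [0.07,-1.14,0,0,0,6.9],
  [0.11,-1.42,0,0,0,8.6],
  [0.15,-1.7,0,0,0,10.3],
  [0.21,-1.98,0,0,0,12.0],
])

```text
clock: 23.05
eef_pos: [670.8, 34.5, 162.1]
tool_rot: [3.135, -0.004, 2.584]
force: [0.7, 10.6, -1.0]
width: 25.8
```

```bash
python3 -c "
from h import *
ang()"; python3 arc.py -1.31 20
```

```text
t 23.05 tool angle 0.541 r 93.0 yawerr -0.051 Ftan 9.55 Frad -4.55 w 25.8
[[0.02, 0.62, 0, 0, 0, -3.8], [0.08, 1.24, 0, 0, 0, -7.5], [0.18, 1.85, 0, 0, 0, -11.3], [0.32, 2.46, 0, 0, 0, -15.0], [0.5, 3.06, 0, 0, 0, -18.8], [0.72, 3.64, 0, 0, 0, -22.5], [0.98, 4.2, 0, 0, 0, -26.3], [1.27, 4.75, 0, 0, 0, -30.0], [1.6, 5.28, 0, 0, 0, -33.8], [1.97, 5.79, 0, 0, 0, -37.5], [2.36, 6.27, 0, 0, 0, -41.3], [2.79, 6.72, 0, 0, 0, -45.0], [3.24, 7.15, 0, 0, 0, -48.8], [3.72, 7.54, 0, 0, 0, -52.5], [4.23, 7.9, 0, 0, 0, -56.3], [4.76, 8.23, 0, 0, 0, -60.0], [5.31, 8.52, 0, 0, 0, -63.8], [5.87, 8.78, 0, 0, 0, -67.6], [6.45, 9.0, 0, 0, 0, -71.3], [7.05, 9.18, 0, 0, 0, -75.1]]
```

```bash
cat >> h.py <<'E'
def hold(n=5):
    for _ in range(n): ang(); eyes.get_image("top")
    ang()
E
python3 -c "
from h import *
hold(4)"
```

```text
t 23.05 tool angle 0.541 r 93.0 yawerr -0.051 Ftan 9.55 Frad -4.55 w 25.8
t 23.10 tool angle 0.548 r 93.1 yawerr -0.046 Ftan 7.75 Frad -4.92 w 25.8
t 23.15 tool angle 0.547 r 93.1 yawerr -0.045 Ftan 7.83 Frad -4.56 w 25.6
t 23.20 tool angle 0.546 r 93.1 yawerr -0.045 Ftan 7.92 Frad -4.50 w 25.6
t 23.25 tool angle 0.546 r 93.1 yawerr -0.045 Ftan 7.95 Frad -4.83 w 25.8
```

Request:
move_arm([
  [0.02,0.62,0,0,0,-3.8],
  [0.08,1.24,0,0,0,-7.5],
  [0.18,1.85,0,0,0,-11.3],
  [0.32,2.46,0,0,0,-15.0],
  [0.5,3.06,0,0,0,-18.8],
  [0.72,3.64,0,0,0,-22.5],
  [0.98,4.2,0,0,0,-26.3],
  [1.27,4.75,0,0,0,-30.0],
  [1.6,5.28,0,0,0,-33.8],
  [1.97,5.79,0,0,0,-37.5],
  [2.36,6.27,0,0,0,-41.3],
  [2.79,6.72,0,0,0,-45.0],
  [3.24,7.15,0,0,0,-48.8],
  [3.72,7.54,0,0,0,-52.5],
  [4.23,7.9,0,0,0,-56.3],
  [4.76,8.23,0,0,0,-60.0],
  [5.31,8.52,0,0,0,-63.8],
  [5.87,8.78,0,0,0,-67.6],
  [6.45,9.0,0,0,0,-71.3],
  [7.05,9.18,0,0,0,-75.1],
])

```text
clock: 25.25
eef_pos: [660.9, 142.0, 162.5]
tool_rot: [-3.139, 0.001, -2.389]
force: [9.5, -12.3, -1.6]
width: 25.7
```

```bash
python3 -c "
from h import *
ang()"; python3 arc.py .3 10; python3 arc.py .15 5
```

```text
t 25.25 tool angle -0.683 r 94.8 yawerr 0.035 Ftan -15.53 Frad -0.94 w 25.7
[[0.0, -0.28, 0, 0, 0, 1.7], [0.02, -0.57, 0, 0, 0, 3.4], [0.04, -0.85, 0, 0, 0, 5.2], [0.07, -1.14, 0, 0, 0, 6.9], [0.11, -1.42, 0, 0, 0, 8.6], [0.15, -1.7, 0, 0, 0, 10.3], [0.21, -1.98, 0, 0, 0, 12.0], [0.27, -2.26, 0, 0, 0, 13.8], [0.34, -2.53, 0, 0, 0, 15.5], [0.42, -2.81, 0, 0, 0, 17.2]]
[[0.0, -0.28, 0, 0, 0, 1.7], [0.02, -0.57, 0, 0, 0, 3.4], [0.04, -0.85, 0, 0, 0, 5.2], [0.07, -1.14, 0, 0, 0, 6.9], [0.11, -1.42, 0, 0, 0, 8.6]]
```

Request:
move_arm([
  [0.0,-0.28,0,0,0,1.7],
  [0.02,-0.57,0,0,0,3.4],
  [0.04,-0.85,0,0,0,5.2],
  [0.07,-1.14,0,0,0,6.9],
  [0.11,-1.42,0,0,0,8.6],
  [0.15,-1.7,0,0,0,10.3],
  [0.21,-1.98,0,0,0,12.0],
  [0.27,-2.26,0,0,0,13.8],
  [0.34,-2.53,0,0,0,15.5],
  [0.42,-2.81,0,0,0,17.2],
])

```text
clock: 26.25
eef_pos: [672.5, 123.8, 162.1]
tool_rot: [3.135, -0.004, -2.69]
force: [-8.2, 6.3, 4.4]
width: 25.6
```

```bash
python3 -c "
from h import *
ang()"
```

```text
t 26.25 tool angle -0.454 r 94.0 yawerr -0.037 Ftan 9.37 Frad -4.29 w 25.6
```

Request:
move_arm([
  [0.0,-0.28,0,0,0,1.7],
  [0.02,-0.57,0,0,0,3.4],
  [0.04,-0.85,0,0,0,5.2],
  [0.07,-1.14,0,0,0,6.9],
  [0.11,-1.42,0,0,0,8.6],
])

```text
clock: 26.75
eef_pos: [677.7, 111.4, 162.1]
tool_rot: [3.135, -0.005, -2.84]
force: [-8.5, 8.1, 4.8]
width: 26.0
```

```bash
python3 -c "
from h import *
ang()"
```

```text
t 26.75 tool angle -0.311 r 93.7 yawerr -0.043 Ftan 10.51 Frad -5.30 w 26.0
```

Request:
move_arm([
  [0.0,-0.28,0,0,0,1.7],
  [0.02,-0.57,0,0,0,3.4],
  [0.04,-0.85,0,0,0,5.2],
  [0.07,-1.14,0,0,0,6.9],
  [0.11,-1.42,0,0,0,8.6],
])

```text
clock: 27.25
eef_pos: [681.0, 98.6, 162.1]
tool_rot: [3.134, -0.005, -2.989]
force: [-7.1, 9.0, 4.4]
width: 25.5
```

```bash
python3 -c "
from h import *
ang()"
```

```text
t 27.25 tool angle -0.169 r 93.4 yawerr -0.051 Ftan 10.21 Frad -5.15 w 25.5
```

Request:
move_arm([
  [0.0,-0.28,0,0,0,1.7],
  [0.02,-0.57,0,0,0,3.4],
  [0.04,-0.85,0,0,0,5.2],
  [0.07,-1.14,0,0,0,6.9],
  [0.11,-1.42,0,0,0,8.6],
])

```text
clock: 27.75
eef_pos: [682.5, 85.4, 162.1]
tool_rot: [3.133, -0.005, -3.139]
force: [-6.8, 10.4, 2.8]
width: 25.6
```

```bash
python3 -c "
from h import *
ang()"
```

```text
t 27.75 tool angle -0.028 r 93.2 yawerr -0.059 Ftan 10.79 Frad -6.12 w 25.6
```

Request:
move_arm([
  [0.0,-0.28,0,0,0,1.7],
  [0.02,-0.57,0,0,0,3.4],
  [0.04,-0.85,0,0,0,5.2],
  [0.07,-1.14,0,0,0,6.9],
  [0.11,-1.42,0,0,0,8.6],
])

```text
clock: 28.25
eef_pos: [682.1, 72.2, 162.1]
tool_rot: [3.133, -0.005, 2.995]
force: [-5.2, 11.8, 2.4]
width: 25.6
```

```bash
python3 -c "
from h import *
ang()"
```

```text
t 28.25 tool angle 0.115 r 92.9 yawerr -0.066 Ftan 11.36 Frad -6.18 w 25.6
```

Request:
move_arm([
  [0.0,-0.28,0,0,0,1.7],
  [0.02,-0.57,0,0,0,3.4],
  [0.04,-0.85,0,0,0,5.2],
  [0.07,-1.14,0,0,0,6.9],
])

```text
clock: 28.65
eef_pos: [680.4, 61.7, 162.1]
tool_rot: [3.132, -0.005, 2.875]
force: [-3.8, 13.0, 0.8]
width: 25.7
```

```bash
python3 -c "
from h import *
ang()"
```

```text
t 28.65 tool angle 0.229 r 92.7 yawerr -0.071 Ftan 11.99 Frad -6.24 w 25.7
```

Request:
move_arm([
  [0.0,-0.28,0,0,0,1.7],
  [0.02,-0.57,0,0,0,3.4],
  [0.04,-0.85,0,0,0,5.2],
])

```text
clock: 28.95
eef_pos: [678.4, 53.9, 162.1]
tool_rot: [3.132, -0.005, 2.784]
force: [-2.6, 12.2, 0.9]
width: 25.5
```

```bash
python3 -c "
from h import *
ang()"
```

```text
t 28.95 tool angle 0.316 r 92.5 yawerr -0.075 Ftan 11.00 Frad -5.94 w 25.5
```

Request:
move_arm([
  [0.0,-0.28,0,0,0,1.7],
])

```text
clock: 29.05
eef_pos: [677.6, 51.4, 162.1]
tool_rot: [3.132, -0.005, 2.755]
force: [-1.0, 13.8, 0.2]
width: 25.3
```

```bash
python3 -c "
from h import *
ang()"
```

```text
t 29.05 tool angle 0.344 r 92.5 yawerr -0.076 Ftan 12.84 Frad -5.16 w 25.3
```

Request:
move_arm([
  [0.0,-0.28,0,0,0,1.7],
])

```text
clock: 29.15
eef_pos: [676.7, 48.9, 162.1]
tool_rot: [3.132, -0.005, 2.725]
force: [-1.6, 14.0, 0.3]
width: 25.3
```

```bash
python3 -c "
from h import *
ang()"
```

```text
t 29.15 tool angle 0.373 r 92.4 yawerr -0.077 Ftan 12.68 Frad -6.14 w 25.3
```

Request:
move_arm([
  [0.0,-0.28,0,0,0,1.7],
])

```text
clock: 29.25
eef_pos: [676.0, 43.9, 162.2]
tool_rot: [3.135, -0.003, 2.695]
force: [0.0, 0.8, -0.0]
width: 25.7
```

```bash
python3 -c "
from h import *
hold(4)"
```

```text
t 29.25 tool angle 0.427 r 93.6 yawerr -0.053 Ftan 0.72 Frad -0.27 w 25.7
t 29.30 tool angle 0.468 r 95.3 yawerr -0.016 Ftan -1.09 Frad 1.00 w 25.7
t 29.35 tool angle 0.488 r 96.5 yawerr 0.004 Ftan 0.66 Frad 0.17 w 25.6
t 29.40 tool angle 0.497 r 97.1 yawerr 0.013 Ftan 0.23 Frad 0.30 w 25.4
t 29.45 tool angle 0.500 r 97.3 yawerr 0.016 Ftan -0.12 Frad -0.62 w 25.5
```

The load vanished suddenly, so I need to see why.

```bash
python3 -c "
from h import *
w=cv2.cvtColor(eyes.get_image('wrist'),cv2.COLOR_RGB2BGR); s=cv2.cvtColor(eyes.get_image('scene'),cv2.COLOR_RGB2BGR)[150:280,220:350]
s=cv2.resize(s,(384,384),interpolation=cv2.INTER_CUBIC)
im=np.hstack([w,s]); im=cv2.resize(im,(800,343)); cv2.imwrite('pics/w5.png',im); st=ctrl.read_state(); print(st['eef_pos'],st['tool_rot'])"
```

```text
[676.29205615  36.12880848 162.35382242] [-3.14092123e+00  8.75816229e-04  2.69134460e+00]
```

View pics/w5.png

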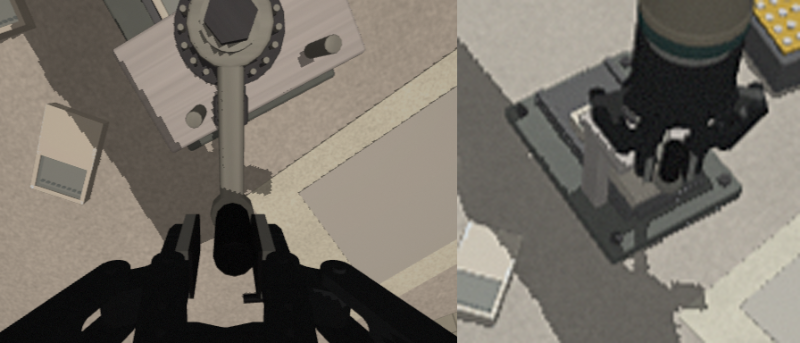

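The grip is still in the cage at about (235,240), against the right finger. So the handle ran ahead without load: the pawl must have slipped off its pin at a rise of about 4.5 N. I'll swing back, re-engage and feel the breakaway force.

```bash
python3 arc.py -1.2 20
```

```text
[[0.02, 0.57, 0, 0, 0, -3.4], [0.07, 1.14, 0, 0, 0, -6.9], [0.15, 1.7, 0, 0, 0, -10.3], [0.27, 2.26, 0, 0, 0, -13.8], [0.42, 2.81, 0, 0, 0, -17.2], [0.61, 3.35, 0, 0, 0, -20.6], [0.83, 3.87, 0, 0, 0, -24.1], [1.07, 4.39, 0, 0, 0, -27.5], [1.35, 4.88, 0, 0, 0, -30.9], [1.66, 5.36, 0, 0, 0, -34.4], [2.0, 5.82, 0, 0, 0, -37.8], [2.36, 6.26, 0, 0, 0, -41.3], [2.75, 6.68, 0, 0, 0, -44.7], [3.16, 7.07, 0, 0, 0, -48.1], [3.59, 7.44, 0, 0, 0, -51.6], [4.05, 7.78, 0, 0, 0, -55.0], [4.53, 8.1, 0, 0, 0, -58.4], [5.02, 8.38, 0, 0, 0, -61.9], [5.53, 8.63, 0, 0, 0, -65.3], [6.06, 8.85, 0, 0, 0, -68.8]]
```

Request:
move_arm([
  [0.02,0.57,0,0,0,-3.4],
  [0.07,1.14,0,0,0,-6.9],
  [0.15,1.7,0,0,0,-10.3],
  [0.27,2.26,0,0,0,-13.8],
  [0.42,2.81,0,0,0,-17.2],
  [0.63,3.33,0,0,0,-20.6],
  [0.87,3.84,0,0,0,-24.1],
  [1.13,4.35,0,0,0,-27.5],
  [1.42,4.82,0,0,0,-30.9],
  [1.74,5.28,0,0,0,-34.4],
  [2.09,5.72,0,0,0,-37.8],
  [2.46,6.14,0,0,0,-41.3],
  [2.85,6.55,0,0,0,-44.7],
  [3.26,6.92,0,0,0,-48.1],
  [3.69,7.28,0,0,0,-51.6],
  [4.15,7.61,0,0,0,-55.0],
  [4.63,7.92,0,0,0,-58.4],
  [5.11,8.2,0,0,0,-61.9],
  [5.61,8.44,0,0,0,-65.3],
  [6.13,8.66,0,0,0,-68.8],
])

```text
clock: 31.55
eef_pos: [659.4, 140.6, 162.4]
tool_rot: [-3.139, 0.001, -2.389]
force: [7.8, -10.7, -1.2]
width: 25.5
```

```bash
python3 -c "
from h import *
ang()"
```

```text
t 31.55 tool angle -0.682 r 92.7 yawerr 0.037 Ftan -13.18 Frad -1.10 w 25.5
```

Request:
move_arm([
  [0.0,-0.28,0,0,0,1.7],
  [0.02,-0.57,0,0,0,3.4],
  [0.04,-0.85,0,0,0,5.2],
  [0.07,-1.14,0,0,0,6.9],
  [0.11,-1.42,0,0,0,8.6],
  [0.15,-1.7,0,0,0,10.3],
])

```text
clock: 32.15
eef_pos: [668.9, 128.3, 162.2]
tool_rot: [3.141, -0.0, -2.572]
force: [-0.9, 1.3, -0.4]
width: 25.7
```

```bash
python3 -c "
from h import *
ang()"
```

```text
t 32.15 tool angle -0.515 r 93.1 yawerr 0.020 Ftan 1.60 Frad -0.10 w 25.7
```

Request:
move_arm([
  [0.0,-0.28,0,0,0,1.7],
  [0.02,-0.57,0,0,0,3.4],
  [0.04,-0.85,0,0,0,5.2],
])

```text
clock: 32.45
eef_pos: [672.7, 121.4, 162.2]
tool_rot: [3.14, -0.001, -2.663]
force: [-2.4, 2.1, 1.8]
width: 25.7
```

```bash
python3 -c "
from h import *
ang()"
```

```text
t 32.45 tool angle -0.431 r 93.1 yawerr 0.014 Ftan 2.94 Frad -1.19 w 25.7
```

Request:
move_arm([
  [0.0,-0.28,0,0,0,1.7],
  [0.02,-0.57,0,0,0,3.4],
])

```text
clock: 32.65
eef_pos: [674.0, 118.0, 162.2]
tool_rot: [3.138, -0.002, -2.721]
force: [-5.4, 5.6, 2.6]
width: 25.4
```

```bash
python3 -c "
from h import *
ang()"
```

```text
t 32.65 tool angle -0.392 r 92.8 yawerr -0.005 Ftan 7.35 Frad -2.57 w 25.4
```

Request:
move_arm([
  [0.0,-0.28,0,0,0,1.7],
  [0.02,-0.57,0,0,0,3.4],
])

```text
clock: 32.85
eef_pos: [675.0, 115.0, 162.1]
tool_rot: [3.135, -0.003, -2.779]
force: [-8.4, 8.1, 3.3]
width: 25.4
```

```bash
python3 -c "
from h import *
ang()"
```

```text
t 32.85 tool angle -0.357 r 92.5 yawerr -0.029 Ftan 10.69 Frad -4.67 w 25.4
```

Request:
move_arm([
  [0.0,-0.28,0,0,0,1.7],
])

```text
clock: 32.95
eef_pos: [675.4, 113.6, 162.1]
tool_rot: [3.133, -0.004, -2.808]
force: [-8.8, 10.0, 4.1]
width: 26.2
```

```bash
python3 -c "
from h import *
ang()"
```

```text
t 32.95 tool angle -0.342 r 92.3 yawerr -0.042 Ftan 12.52 Frad -4.54 w 26.2
```

Request:
move_arm([
  [0.0,-0.28,0,0,0,1.7],
])

```text
clock: 33.05
eef_pos: [675.8, 111.9, 162.1]
tool_rot: [3.132, -0.005, -2.837]
force: [-10.7, 10.0, 4.3]
width: 25.9
```

```bash
python3 -c "
from h import *
ang()"
```

```text
t 33.05 tool angle -0.323 r 92.1 yawerr -0.052 Ftan 13.12 Frad -6.54 w 25.9
```

Request:
move_arm([
  [0.0,-0.28,0,0,0,1.7],
])

```text
clock: 33.15
eef_pos: [676.6, 109.7, 162.1]
tool_rot: [3.132, -0.005, -2.866]
force: [-9.9, 9.8, 4.5]
width: 25.7
```

```bash
python3 -c "
from h import *
ang()"
```

```text
t 33.15 tool angle -0.297 r 92.1 yawerr -0.056 Ftan 12.45 Frad -6.19 w 25.7
```

Request:
move_arm([
  [0.0,-0.28,0,0,0,1.7],
])

```text
clock: 33.25
eef_pos: [677.3, 107.1, 162.1]
tool_rot: [3.132, -0.005, -2.896]
force: [-9.6, 10.6, 3.6]
width: 25.3
```

```bash
python3 -c "
from h import *
ang()"
```

```text
t 33.25 tool angle -0.269 r 92.0 yawerr -0.057 Ftan 13.01 Frad -5.96 w 25.3
```

Request:
move_arm([
  [0.0,-0.28,0,0,0,1.7],
])

```text
clock: 33.35
eef_pos: [678.0, 104.6, 162.1]
tool_rot: [3.132, -0.005, -2.925]
force: [-9.3, 10.6, 3.5]
width: 25.8
```

```bash
python3 -c "
from h import *
ang()"; python3 arc.py -.49 14
```

```text
t 33.35 tool angle -0.240 r 91.9 yawerr -0.058 Ftan 12.76 Frad -6.12 w 25.8
[[0.01, 0.33, 0, 0, 0, -2.0], [0.02, 0.66, 0, 0, 0, -4.0], [0.05, 1.0, 0, 0, 0, -6.0], [0.09, 1.33, 0, 0, 0, -8.0], [0.15, 1.65, 0, 0, 0, -10.0], [0.21, 1.98, 0, 0, 0, -12.0], [0.28, 2.3, 0, 0, 0, -14.0], [0.37, 2.63, 0, 0, 0, -16.0], [0.47, 2.94, 0, 0, 0, -18.0], [0.58, 3.26, 0, 0, 0, -20.1], [0.7, 3.57, 0, 0, 0, -22.1], [0.83, 3.87, 0, 0, 0, -24.1], [0.97, 4.17, 0, 0, 0, -26.1], [1.12, 4.47, 0, 0, 0, -28.1]]
```

Readings level off at about 12.8 to 13.0 N, against about 8.2 N when turning freely, so the rise is about 4.8 N. Now the last swing back to the counter-clockwise stop.

Request:
move_arm([
  [0.01,0.33,0,0,0,-2.0],
  [0.02,0.66,0,0,0,-4.0],
  [0.05,1.0,0,0,0,-6.0],
  [0.09,1.33,0,0,0,-8.0],
  [0.15,1.65,0,0,0,-10.0],
  [0.21,1.98,0,0,0,-12.0],
  [0.28,2.3,0,0,0,-14.0],
  [0.37,2.63,0,0,0,-16.0],
  [0.47,2.94,0,0,0,-18.0],
  [0.58,3.26,0,0,0,-20.1],
  [0.7,3.57,0,0,0,-22.1],
  [0.83,3.87,0,0,0,-24.1],
  [0.97,4.17,0,0,0,-26.1],
  [1.12,4.47,0,0,0,-28.1],
  [1.29,4.78,0,0,0,-30.2],
  [1.29,4.78,0,0,0,-30.2],
])

```text
clock: 34.95
eef_pos: [659.8, 140.5, 162.4]
tool_rot: [-3.14, 0.0, -2.399]
force: [3.1, -1.1, -0.4]
width: 25.2
```

```bash
python3 -c "
from h import *
ang()"; python3 arc.py -.03 1; python3 arc.py .035 1
```

```text
t 34.95 tool angle -0.679 r 92.9 yawerr 0.030 Ftan -2.85 Frad 1.64 w 25.2
[[0.0, 0.28, 0, 0, 0, -1.7]]
[[0.01, -0.33, 0, 0, 0, 2.0]]
```

Request:
move_arm([
  [0,0.1,0,0,0,-0.6],
  [0,0.2,0,0,0,-1.2],
  [0,0.2,0,0,0,-1.2],
])

```text
clock: 35.25
eef_pos: [659.6, 140.3, 162.4]
tool_rot: [-3.138, 0.001, -2.38]
force: [5.7, -4.4, -0.8]
width: 25.5
```

```bash
python3 -c "
from h import *
ang()"
```

```text
t 35.25 tool angle -0.679 r 92.7 yawerr 0.048 Ftan -7.07 Frad 1.44 w 25.5
```

Request:
move_arm([
  [0,-0.3,0,0,0,2],
  [0.02,-0.66,0,0,0,4],
  [0.02,-0.66,0,0,0,4],
  [0.02,-0.66,0,0,0,4],
])

```text
clock: 35.65
eef_pos: [661.6, 138.4, 162.1]
tool_rot: [3.141, -0.001, -2.449]
force: [-0.2, -0.4, 0.3]
width: 25.3
```

```bash
python3 -c "
from h import *
ang()"
```

```text
t 35.65 tool angle -0.649 r 93.0 yawerr 0.010 Ftan -0.18 Frad -0.45 w 25.3
```

Request:
move_arm([
  [0,0,0,0,0,0],
  [0,0,0,0,0,0],
  [0,0,0,0,0,0],
  [0,0,0,0,0,0],
  [0,0,-1,0,0,0],
  [0,0,-3,0,0,0],
  [0,0,-5,0,0,0],
  [0,0,-8,0,0,0],
  [0,0,-8,0,0,0],
  [0,0,-8,0,0,0],
], grip=0.6)

```text
clock: 36.65
eef_pos: [662.7, 137.9, 243.8]
tool_rot: [-3.141, 0.002, -2.449]
force: [0.3, -0.4, -1.1]
width: 68.3
```

```bash
python3 -c "
from h import *
ang()
w=cv2.cvtColor(eyes.get_image('wrist'),cv2.COLOR_RGB2BGR); cv2.imwrite('pics/w6.png',w)
st=ctrl.read_state(); c=cam('wrist',st); print(st['force'],st['eef_pos'],proj(c,toworld(Q,[[0,0,165],[95*np.cos(.62),95*np.sin(.62),195]])))"
```

```text
t 36.65 tool angle -0.638 r 93.5 yawerr 0.020 Ftan -0.49 Frad 0.01 w 68.3
[-0.19436087 -0.42012951 -0.57279829] [662.01685328 137.74961034 242.51221472] [[256.94057554  55.07487792]
 [250.80425411 222.91510688]]
```

View pics/w6.png

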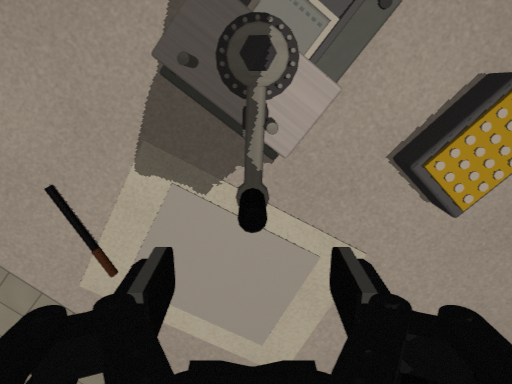

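The handle rests against its counter-clockwise peg at (272,127), and the fingers are clear of it. I'll pull back for a last check of the cassette.

```bash
python3 -c "
from h import *
print(inc([430,80,245],np.pi+.034))"
```

```text
[21.55 10.36 -0.25 -0.   -0.   37.71]
```

Request:
move_arm([
  [0.7,0.4,-0.2,0,0,1],
  [2.5,1.3,-0.3,0,0,4],
  [5,2.5,-0.3,0,0,9],
  [8,3.9,-0.3,0,0,14],
  [11,5.3,-0.3,0,0,19],
  [14,6.7,-0.3,0,0,24],
  [17,8.2,-0.3,0,0,30],
  [19.5,9.4,-0.3,0,0,34],
  [21,10.1,-0.3,0,0,37],
  [21.5,10.4,-0.3,0,0,37.7],
  [21.5,10.4,-0.3,0,0,37.7],
  [21.5,10.4,-0.3,0,0,37.7],
], grip=1)

```text
clock: 37.9
eef_pos: [431.2, 81.0, 245.3]
tool_rot: [3.141, 0.001, -3.106]
force: [0.6, -0.2, -0.4]
width: 85.1
```

```bash
python3 -c "
from h import *
st=ctrl.read_state()
w=cv2.cvtColor(eyes.get_image('wrist'),cv2.COLOR_RGB2BGR); t=cv2.cvtColor(eyes.get_image('scene'),cv2.COLOR_RGB2BGR)[150:278,220:348]
cv2.imwrite('pics/w7.png',w)
im=np.hstack([cv2.resize(w[150:384,130:364],(400,400),interpolation=cv2.INTER_CUBIC),cv2.resize(t,(400,400),interpolation=cv2.INTER_CUBIC)]); cv2.imwrite('pics/w7b.png',im)
c=cam('wrist',st)
for z in (50,58): print(z,[((proj(c,toworld(Q,[[x,-35,z],[x,35,z]]))-[130,150])*400/234).round().tolist() for x in (-75,-80)])
print(st['clock'],st['force'])"
```

```text
50 [[[144.0, 154.0], [256.0, 154.0]], [[143.0, 147.0], [256.0, 147.0]]]
58 [[[142.0, 160.0], [257.0, 160.0]], [[142.0, 152.0], [257.0, 152.0]]]
37.9 [ 0.57841245 -0.16663102 -0.43274383]
```

View pics/w7b.png

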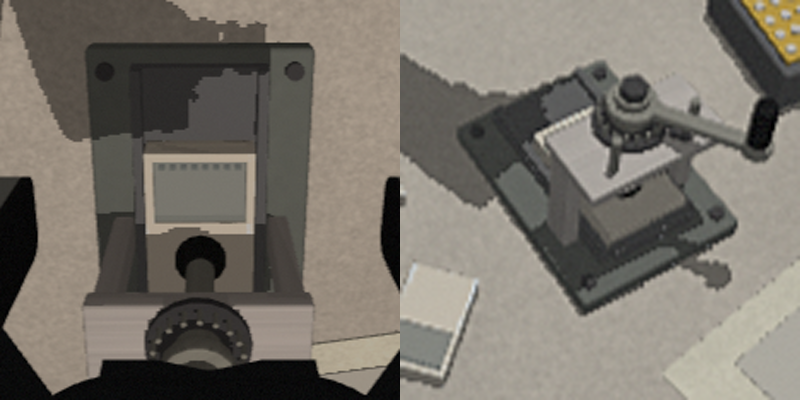

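Both views agree: the cassette's near top edge is at row 154, as predicted for fully home. The foot is down on it, and the handle is over at its counter-clockwise peg. I'll hand in.

```bash
python3 -c "
from cell import ctrl
print(ctrl.finish_job())"
```

```text
the job is handed in; nothing more can be done
None
```

The cassette is home, the clamp is snug by my readings, and the handle is against its counter-clockwise stop. I handed the job in at about 38 s; it gave no verdict.

- **Cassette:** I pushed it in with closed fingers until it stalled at the back stop, at a push of 7.4 N. In the final picture its near edge is where it should be when fully home, assuming the bed is near the low end of its height range. I did not measure the bed height.
- **Tightening:** I worked the handle with the fingers loosely around the grip. Free turning took about 8.2 N. The last readings were 12.5 to 13.1 N, a rise of about 4.7 N with single readings scattering by about 0.6 N.
- **Handle:** I pressed it against its counter-clockwise stop with about 7 N and then released it. The final pictures show it still there, with the robot clear. I touched nothing else.

**Disagreements:**
- **Load drop:** near the end of the fourth clockwise swing the load suddenly fell to zero. I took it for the pawl slipping off a pin. When I re-engaged it the same 12.5 to 13 N came back, so the wheel had held its tension.
- **Slope:** the push rose more slowly per radian than the 4 to 5 N stated, roughly 3 N, so the rise is less certain than the single figure suggests.

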